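# Click the jigger's profile down to depth and hold it

## Task

Free the pottery jigger's feed lever by turning its lock knob a quarter turn anticlockwise (seen from above) to its stop. Then take the lever's upright handle and swing it anticlockwise by four clicks of its ratchet, counted by feel and never on to a fifth, which would gouge the plaster mould. The lever springs back when let go, so finish while still holding the handle there on the fourth click, and do not disturb the loose things on the bench.

Things in the scene. Friction and masses are not known exactly. Their poses are not given: they have to be found in the camera images.
- pivot (a point): Point on the feed lever's upright axis, fixed on the grey machine (jigger), 101 mm above the bench. Axes are the machine's: x away from the robot, y left at zero yaw. In them the lock knob lies at x +58, y +62 mm, the handle at rest at x -86, y -123 mm, the wheel-head (230 mm across) with its white mould at x +100, y +300 mm.
- column_top (a point): Top of the bright steel column, 24 mm thick, 260 mm above the bench, 170 mm along x and 170 mm along y from the lever's axis: keep clear of it and of the profile arm (top 214 mm) that runs from it over the mould.
- handle: Upright wooden round handle, 22 mm diameter, 68 mm tall, at the end of the flat steel feed lever, 150 mm from the lever's axis. Origin at its middle, 101 mm above the bench (it spans 67 to 136 mm; the lever below it ends at 67 mm). On its way to the fourth click nothing taller than 67 mm stands within 70 mm of it. It also spins freely on its own pin.
- feed_lever (a joint): Angle of the feed lever, rad, growing anticlockwise seen from above. Sprung, it rests at 0 on a stop. Clicks 1 to 6 lie at 0.16, 0.32, 0.48, 0.64, 0.80, 0.96 (24 mm of handle travel each); half-way between, the sprung pawl rides over a pin. The push at the handle sinks to about 4 N towards each click and jumps to about 8 N just past it. When let go it flies back to 0.
- knob_grip (a point): Middle of the black wing of the lock knob, on the knob's upright axis, 97 mm above the bench. The wing is 52 mm long (along this point's x axis), 14 mm thick (along y), 38 mm tall: from 73 to 111 mm above the bench; beneath it a round hub 26 mm in diameter and a steel dog, whose top is at 67 mm. The point turns with the knob.
- lock_knob (a joint): Angle of the lock knob, rad, growing anticlockwise seen from above; stiff (0.1 N m friction), stays where it is left. It starts between 0 and 0.15, where its steel dog stands in front of a short tail of the feed lever and blocks the lever; at its stop (1.5) the dog is well out of the way.
- profile_edge (a point): Tip of the lower edge of the steel profile plate that the lever drives down over the middle of the plaster mould: 164 mm above the bench at rest, 9.6 mm lower per click; on the fourth click it stands 6 mm above the mould.
- small_pot: Bystander: brown fired pot, 72 mm in diameter, 72 mm tall, standing right of the machine, beyond the end of the lever swing. Origin under its middle.
- loop_tool: Bystander: flat trimming tool, 190 mm long, lying on the bench right of the lever's swing. Origin under its middle, x along it.
- kiln_prop: Bystander: pale short cylinder, 38 mm in diameter, 60 mm tall, standing near side left of the lever housing. Origin under its middle.
- slip_bowl: Bystander: grey-brown bowl, 130 mm in diameter, 60 mm tall, on the right of the bench. Origin under its middle.
- slip_brush: Bystander: brush, 200 mm long, lying on the right of the bench.
- glaze_jar: Bystander: white jar, 72 mm in diameter, 100 mm tall, standing on the near side of the wheel-head. Origin under its middle.
- wood_rib: Bystander: flat wooden rib, 90 by 50 by 8 mm, lying on the near side of the lever housing. Origin under its middle.

How it is judged:
On the way, in this order (a step that is already met when the one before it is completed fails the run):
1. the lock knob is turned to its stop while the feed lever is still at rest (value of joint lock_knob above 1.15 rad and value of joint feed_lever below 0.06 rad), for 0.1 s.
2. the handle is held by the fingers past the first two clicks (value of joint feed_lever between 0.26 and 0.54 rad and contact force between the fingers and handle above 0.5 N), for 0.04 s.
3. the lever is held on the fourth click (value of joint feed_lever between 0.57 and 0.71 rad and contact force between the fingers and handle above 0.5 N), for 0.2 s.
At the end, for the whole second after the job is handed in: Through the last second the feed lever stays on its fourth click (0.57 to 0.71 rad, click at 0.64), still, with the fingers on its handle (over 0.5 N), and the lock knob is turned free (over 1.15 rad) (all of step 3 and value of joint lock_knob above 1.15 rad and velocity of joint feed_lever between -0.1 and 0.1 rad/s); the arm keeps its last pose, push and grip.
It fails at once if the lever goes on to the fifth click (value of joint feed_lever above 0.75 rad).
It fails at once if a loose thing on the bench is disturbed (moved over 40 mm) (distance of any of small_pot, loop_tool, kiln_prop, slip_bowl, slip_brush, glaze_jar, wood_rib from where it was at the start of the episode above 0.04 m).
It also fails if it takes over 61 s, if anything falls off the work surface, if the arm or the gripper's body presses on something with over 40 N, if the wrist force passes 120 N, or if a joint passes its speed limit or range.

## Robot

A 6-joint arm with a two-finger parallel gripper is mounted at the origin on the work surface. World frame = base frame: x ahead of the robot, y to its left, z up, the work surface at z = 0. Lengths are in m, angles in rad, forces in N, time in s.
With the tool pointing down it reaches from about 0.35 to 1 m from the base axis. Payload 7.1 kg.
Tool frame: the origin (TCP) lies at the very end of the fingers, on their centre line; the grasp point (between the pads) lies 19 mm behind it; z points along the fingers, x is the direction in which the jaws open and shut, and the axes are right-handed (so a half turn about z gives the same grasp; the last joint's range is limited). The gripper opens to 85 mm and grips with 20 to 120 N. Pads are 22 mm wide; open, the fingers measure 114 mm over their backs; the gripper's body (76 mm by 85 mm) begins 54 mm behind the grasp point. The pads swing forward as they close: fully open they stand 13 mm farther back than shut.
Start: joints at [-1.233, 0.423, 1.63, -0, 1.089, -0.019], TCP at [0.218, -0.586, 0.231] pointing down, gripper open.
Joint ranges: [-3, 3], [-0.9, 2.11], [0.09, 2.58], [-1.31, 4.45], [0.11, 2.69], [-2.54, 2.54]. Speed limits (rad/s): [2.39, 2.39, 3.01, 3.14, 3.14, 3.14].

## Interface

Orientations are given as a 3x3 rotation matrix whose columns are the frame's x, y, z axes.
In Python, from cell import env gives the robot as it stands.
- The arm moves only by the tool servo_tool, never from a script. Its argument "deltas" is a list of rows, each a list of 5 numbers: the opening, from -1 (shut) to 1 (fully open), so that 0 is half open, then the shift along the tool's x, y, z each as a share of 0.3 m, from -1 to 1, then the turn about the tool's z as a share of 90 degrees, from -1 to 1. In form: [[gripper, dx, dy, dz, spin], ...]. A call has 1 to 12 rows; each row shifts and turns the commanded pose from where the row before left it, along the tool's axes as they then stand; what a row does not reach is not made up. A row lasts 1/10 s, in which the tool goes at most 50 mm and 8.59 degrees, less where a joint would pass 70% of its speed; a pose out of reach is approached as far as the arm can. A call with a number of a shift or a turn outside -1 to 1 is refused whole. A call with a gripper value outside its range is refused whole. The fingers move at their own pace and stop on an object; "newtons" is the grip in N (left out, the last holds). Time passes only in rows, so rows that do not move let the fingers close. It gives the time, the measured TCP pose, the force and the opening at its end, in the units of the state.
- env.observe(): the state, without advancing time (a new reading comes with each control period).
- env.get_image(name): name is "scene" or "top" or "wrist"; returns a dict with "frame" (384x512x3 uint8, red, green, blue), "K" (3x3 intrinsics, pixels), "world_to_cam" (4x4, takes a point from world to camera coordinates); the wrist camera has in their place "tool_from_camera" (4x4, takes a point from camera to tool coordinates, whose origin is the TCP and whose axes are the tool frame's). Camera axes: x right, y up, looking along -z (the intrinsics and any distortion apply to the point x, -y, -z); pixel columns grow to the right and rows downward; lengths in m; the calibration is good to about 2 mm. The wrist camera is an equidistant fisheye: a pixel r from the principal point sees the ray r / f radians off the axis. A picture is of the moment at which its call begins: read the wrist's pose just before it. There is no depth.
- env.job_done(): hands the job in, once; it reports no verdict.
The state is a dict: "time_s": time; "joints": joint angles; "qd": joint speeds; "joint_torque": joint torques, N m; "tool_pos": TCP position; "eef_rot": TCP orientation; "ft_force": force on the tool from outside, world axes, zero at the start; "wrist_torque": the same for the moment, N m; "finger_gap": finger opening in m.
Only numpy, scipy, OpenCV 4.12 (cv2) and the standard library are available. Lean on these libraries where they do the work, as an engineer would, in place of code of your own. Each camera call takes 0.05 s, during which the arm holds its last target.

## Working session

There is one attempt and no reset: what is moved stays moved. The work goes in short steps, Python scripts to look and compute and a tool call to move; the robot and the scene stay as the last step left them, time stands still between calls to the robot, and variables do not carry over. Pictures are saved under pics/ and viewed, and the job is handed in when it is done.

Besides the shell and the picture viewer there is one more tool, called after ">>>" as name(argument=value, ...) on one line, values as JSON. servo_tool: Moves the arm, as the interface text tells. Its arguments: {"type":"object","properties":{"deltas":{"type":"array"},"newtons":{"type":"number"}},"required":["deltas"]}

```bash
mkdir -p pics; ls; python3 - <<'E'
from cell import env
import cv2,pickle
s=env.observe()
print(s)
d={}
for n in ["scene","top","wrist"]:
    im=env.get_image(n); d[n]=im
    cv2.imwrite(f"pics/{n}0.png",im["frame"][:,:,::-1])
    print(n,{k:v for k,v in im.items() if k!="frame"})
pickle.dump((s,d),open("i0.pkl","wb"))
E
```

```text
pics
{'time_s': 0.0, 'joints': array([-1.23298447e+00,  4.23880843e-01,  1.63071252e+00, -2.30487098e-05,
        1.08858037e+00, -1.89872111e-02]), 'qd': array([ 0.00027237, -0.00053931, -0.00202144, -0.00170211, -0.00013161,
        0.00023608]), 'joint_torque': array([ 1.62210039e-03, -5.57377338e+01, -2.81740218e+01, -3.03412207e-05,
        7.32578774e-03, -2.20823807e-06]), 'tool_pos': array([ 0.21813906, -0.58510184,  0.23051186]), 'eef_rot': array([[ 3.49286295e-01, -9.37015896e-01, -5.43273094e-04],
       [-9.37014719e-01, -3.49286717e-01,  1.48495241e-03],
       [-1.58118209e-03, -9.61864036e-06, -9.99998750e-01]]), 'ft_force': array([-0.34999682,  0.37706437, -0.86844555]), 'wrist_torque': array([ 0.03674493, -0.03343016, -0.01877645]), 'finger_gap': 0.08520568366335657}
scene {'K': array([[357.67885392,   0.        , 260.55552923],
       [  0.        , 357.67885392, 192.92946617],
       [  0.        ,   0.        ,   1.        ]]), 'world_to_cam': array([[ 0.01383722,  0.99983016,  0.01217323,  0.09951822],
       [-0.77834557,  0.00312797,  0.62782831,  0.34366556],

[... 475 characters left out ...]
       [-1.33337751e-01, -6.51379177e-04,  9.91070441e-01,
        -1.22930621e+00],
       [ 0.00000000e+00,  0.00000000e+00,  0.00000000e+00,
         1.00000000e+00]])}
wrist {'K': array([[297.31863964,   0.        , 254.7915841 ],
       [  0.        , 297.31863964, 194.51193729],
       [  0.        ,   0.        ,   1.        ]]), 'tool_from_camera': array([[ 9.99999739e-01,  1.73661308e-04, -7.01243669e-04,
        -1.24450312e-03],
       [-4.07543170e-05, -9.55570709e-01, -2.94761970e-01,
        -7.61317756e-02],
       [-7.21276659e-04,  2.94761921e-01, -9.55570452e-01,
        -1.42386033e-01],
       [ 0.00000000e+00,  0.00000000e+00,  0.00000000e+00,
         1.00000000e+00]])}
```

View pics/scene0.png

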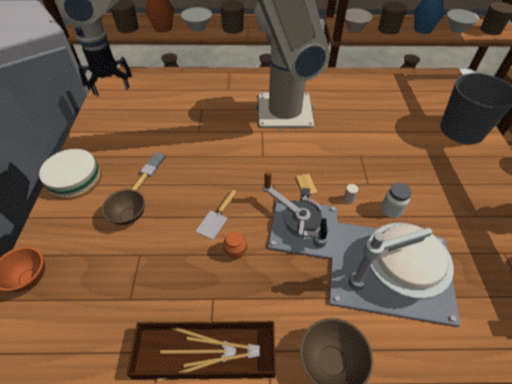

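View pics/top0.png

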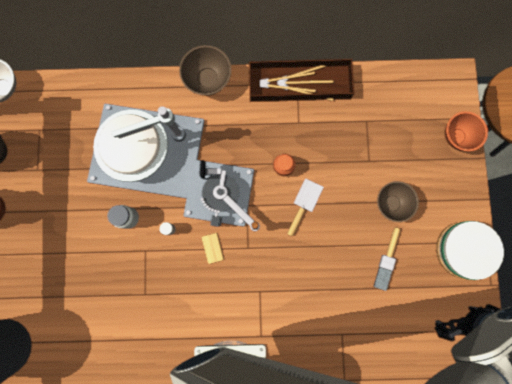

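View pics/wrist0.png

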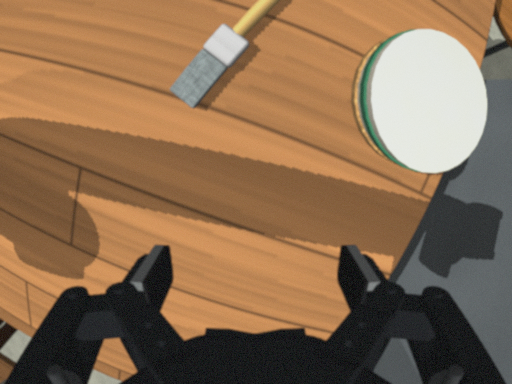

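```bash
python3 - <<'E'
import cv2
a=cv2.imread("pics/top0.png")
cv2.imwrite("pics/topz.png",cv2.resize(a[100:280,180:400],None,fx=3.4,fy=3.3,interpolation=cv2.INTER_CUBIC))
E
```

```text
(no output)
```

View pics/topz.png

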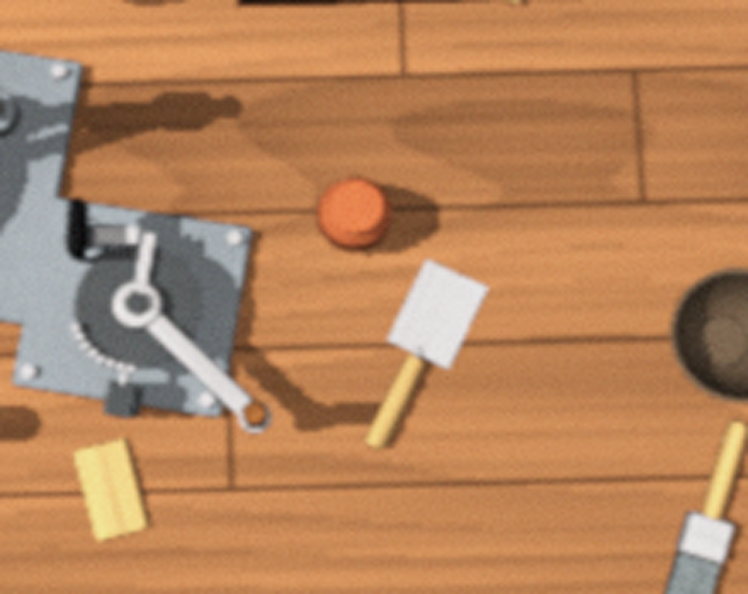

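```bash
python3 - <<'E'
import cv2
a=cv2.imread("pics/scene0.png")
cv2.imwrite("pics/scz.png",cv2.resize(a[160:300,250:430],None,fx=4,fy=4,interpolation=cv2.INTER_CUBIC))
a=cv2.imread("pics/top0.png")
cv2.imwrite("pics/topz2.png",cv2.resize(a[90:240,80:270],None,fx=4,fy=4,interpolation=cv2.INTER_CUBIC))
E
```

```text
(no output)
```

View pics/scz.png

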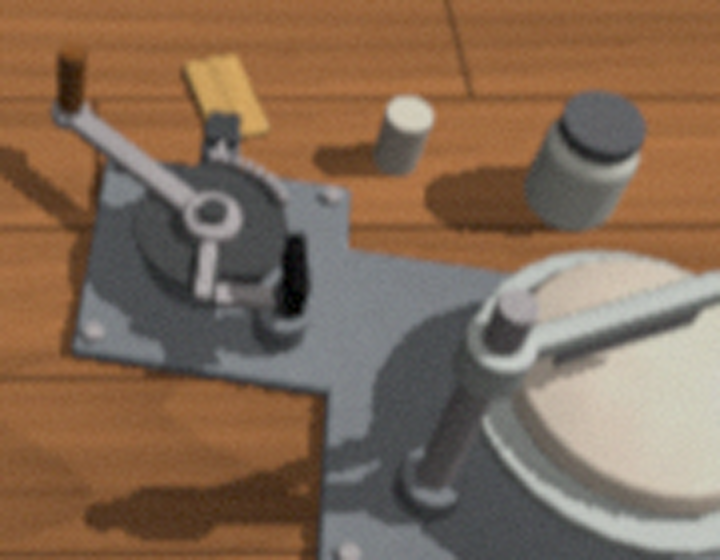

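View pics/topz2.png

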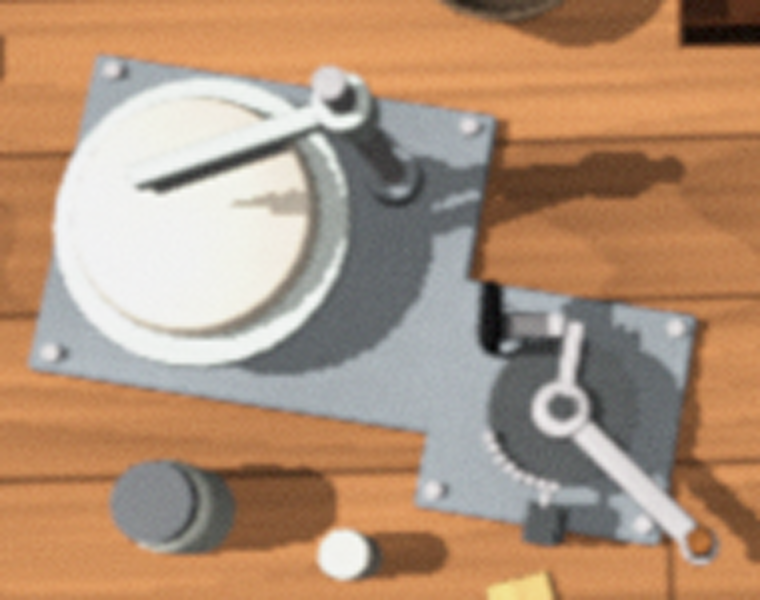

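```bash
cat > h.py <<'E'
import numpy as np,cv2,pickle
from scipy.optimize import least_squares
s0,d0=pickle.load(open("i0.pkl","rb"))
def proj(n,P,d=d0):
    P=np.atleast_2d(P);im=d[n];T=im["world_to_cam"];c=P@T[:3,:3].T+T[:3,3]
    K=im["K"];return np.c_[K[0,0]*c[:,0]/-c[:,2]+K[0,2],K[1,1]*-c[:,1]/-c[:,2]+K[1,2]]
def M(p,xy,z):
    c,s=np.cos(p[2]),np.sin(p[2]);return np.array([p[0]+c*xy[0]-s*xy[1],p[1]+s*xy[0]+c*xy[1],z])
E
cat > fit.py <<'E'
from h import *
obs=[("top",(-.086,-.123),.136,(255.5,225)),("top",(.17,.17),.26,(162.5,111.5)),
("scene",(-.086,-.123),.136,(268,172.8)),("scene",(.17,.17),.26,(379.5,236.5)),]
f=lambda p:np.concatenate([proj(n,M(p,xy,z))[0]-uv for n,xy,z,uv in obs])
r=least_squares(f,[.5,-.1,-.1]);p=r.x;print(p,np.degrees(p[2]),r.fun.round(2))
np.save("p.npy",p)
print("knob",M(p,(.058,.062),.097),"handle",M(p,(-.086,-.123),.1))
for n,o,z in (("scene",(250,160),4),("top",(80,90),4)):
    a=cv2.imread(f"pics/{n}0.png");a=cv2.resize(a[o[1]:o[1]+150,o[0]:o[0]+190],None,fx=z,fy=z,interpolation=cv2.INTER_CUBIC)
    def dot(P,c=(0,255,0)):
        q=(proj(n,P)[0]-o+.5)*z; cv2.circle(a,tuple(int(v) for v in q),3,c,-1)
    dot(M(p,(0,0),.067));dot(M(p,(-.086,-.123),.067));dot(M(p,(-.086,-.123),.136));dot(M(p,(.17,.17),.26))
    for th in (0.,.15):
      for sx in (-1,1):
       for sy in (-1,1):
        for h in (.111,.073):
         c,s=np.cos(th),np.sin(th);x,y=sx*.026,sy*.007
         dot(M(p,(.058+c*x-s*y,.062+s*x+c*y),h),(0,0,255) if th==0 else (255,255,0))
    cv2.imwrite(f"pics/ov_{n}.png",a)
E
python3 fit.py
```

```text
[ 0.5766498   0.01676348 -0.18605704] -10.660283021696332 [-0.84 -0.33 -0.93 -1.26 -1.04 -0.73 -0.64 -0.85]
knob [0.64511789 0.06696428 0.097     ] handle [ 0.46938084 -0.08820495  0.1       ]
```

View pics/ov_scene.png

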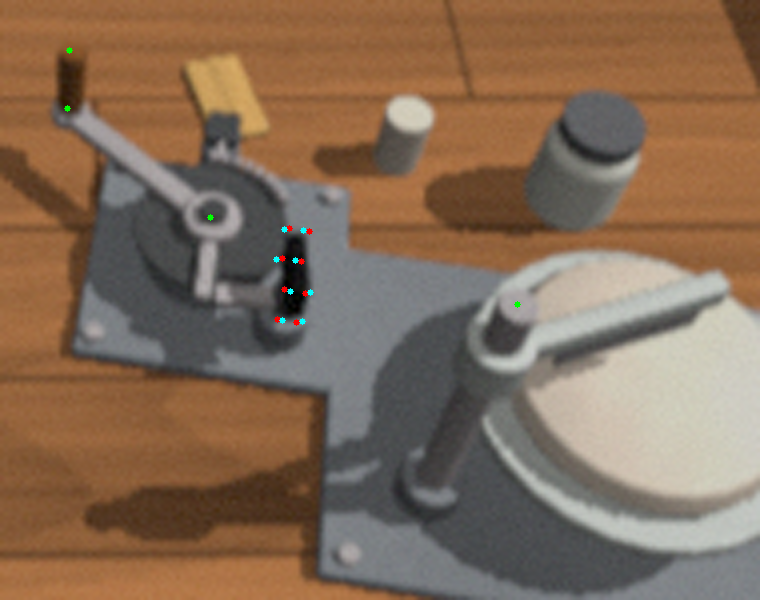

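View pics/ov_top.png

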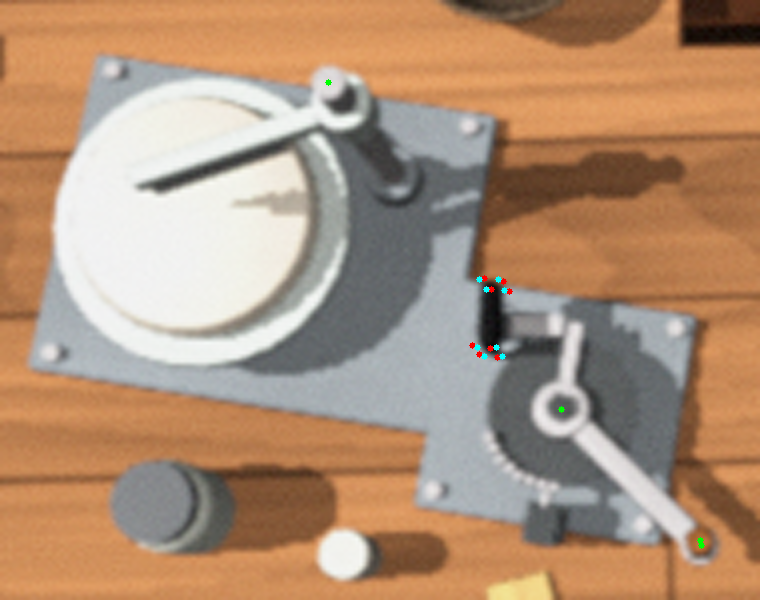

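>>> servo_tool(deltas=[[0.2, -0.077, -0.105, 0, 0], [0.2, -0.077, -0.105, 0, 0], [0.2, -0.077, -0.105, 0, 0], [0.2, -0.077, -0.105, 0, 0], [0.2, -0.077, -0.105, 0, 0], [0.2, -0.077, -0.105, 0, 0], [0.2, -0.077, -0.105, 0, 0], [0.2, -0.077, -0.105, 0, 0], [0.2, -0.077, -0.105, 0, 0], [0.2, -0.077, -0.105, 0, 0], [0.2, -0.077, -0.105, 0, 0], [0.2, -0.077, -0.105, 0, 0]], newtons=60)

```text
time_s: 1.35
tool_pos: [0.4763, -0.1923, 0.2313]
eef_rot: [[0.349, -0.937, -0.0], [-0.937, -0.349, 0.0], [-0.0, 0.0, -1.0]]
ft_force: [0.7, -0.3, 0.2]
finger_gap: 0.0512
```

>>> servo_tool(deltas=[[0.2, -0.077, -0.105, 0, 0], [0.2, -0.077, -0.105, 0, 0], [0.2, -0.077, -0.105, 0, 0], [0.2, -0.077, -0.105, 0, 0], [0.2, -0.077, -0.105, 0, 0], [0.2, -0.077, -0.105, 0, 0], [0.2, -0.077, -0.105, 0, 0], [0.2, -0.077, -0.105, 0, 0], [0.2, 0, 0, 0, 0.089], [0.2, 0, 0, 0, 0.089], [0.2, 0, 0, 0, 0.089], [0.2, 0, 0, 0, 0]])

```text
time_s: 2.55
tool_pos: [0.647, 0.0675, 0.2309]
eef_rot: [[-0.063, -0.998, -0.001], [-0.998, 0.063, -0.0], [0.0, 0.001, -1.0]]
ft_force: [-0.2, 0.3, 0.1]
finger_gap: 0.0511
```

```bash
cat >> h.py <<'E'
def wproj(P,im,s):
    P=np.atleast_2d(P);R=s["eef_rot"];t=(P-s["tool_pos"])@R
    T=im["tool_from_camera"];c=(t-T[:3,3])@T[:3,:3]
    v=np.c_[c[:,0],-c[:,1],-c[:,2]];rho=np.hypot(v[:,0],v[:,1]);th=np.arctan2(rho,v[:,2])
    K=im["K"];k=th/rho
    return np.c_[K[0,0]*k*v[:,0]+K[0,2],K[1,1]*k*v[:,1]+K[1,2]]
def wing(p,th):
    c,s=np.cos(th),np.sin(th)
    return [M(p,(.058+c*x-s*y,.062+s*x+c*y),h) for h in (.111,.073) for x,y in ((.026,.007),(.026,-.007),(-.026,-.007),(-.026,.007))]
E
cat > w.py <<'E'
import sys
from h import *
from cell import env
n=sys.argv[1];p=np.load("p.npy")
s=env.observe();im=env.get_image("wrist");pickle.dump((s,im),open(n+".pkl","wb"))
a=im["frame"][:,:,::-1].copy();cv2.imwrite(f"pics/{n}_raw.png",a)
a=cv2.resize(a,None,fx=1.5,fy=1.5)
def dot(P,c): 
    q=(wproj(P,im,s)[0]+.5)*1.5;cv2.circle(a,tuple(int(v) for v in q),2,c,-1)
for P in wing(p,float(sys.argv[2])): dot(P,(0,0,255))
for z in (.067,.136): dot(M(p,(-.086,-.123),z),(0,255,0))
dot(M(p,(0,0),.067),(0,255,0))
cv2.imwrite(f"pics/{n}.png",a)
print(s["tool_pos"],s["finger_gap"],s["ft_force"],s["time_s"])
E
python3 w.py w1 0.12
```

```text
[0.64701488 0.06749618 0.23086514] 0.05106601264560382 [-0.20522     0.26569168  0.14673136] 2.55
```

View pics/w1.png

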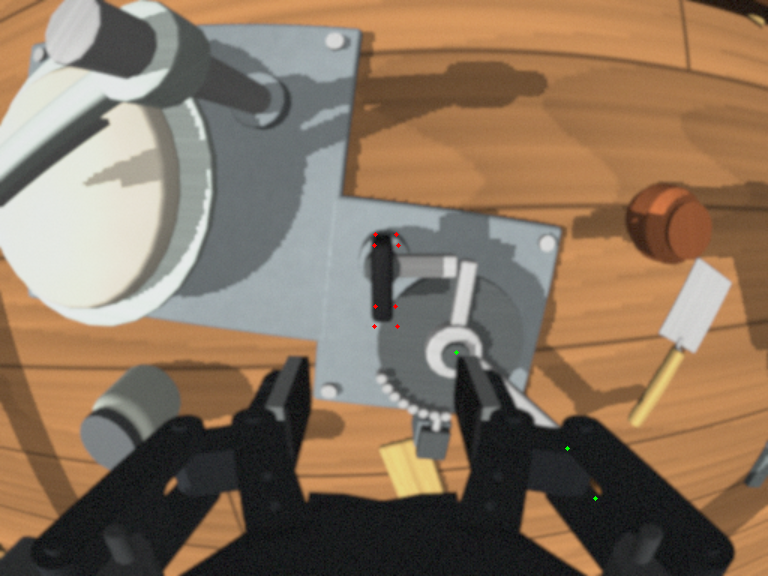

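>>> servo_tool(deltas=[[0.2, 0, 0, 0.12, 0], [0.2, 0, 0, 0.12, 0], [0.2, 0, 0, 0.12, 0], [0.2, 0, 0, 0.12, 0], [0.2, 0, 0, 0.033, 0], [0.2, 0, 0, 0, 0], [-1, 0, 0, 0, 0], [-1, 0, 0, 0, 0], [-1, 0, 0, 0, 0], [-1, 0, 0, 0, 0], [-1, 0, 0, 0, 0]])

```text
time_s: 3.7
tool_pos: [0.6487, 0.0678, 0.0797]
eef_rot: [[-0.062, -0.998, 0.004], [-0.998, 0.062, 0.001], [-0.001, -0.004, -1.0]]
ft_force: [-1.4, 1.8, 6.1]
finger_gap: 0.0134
```

```bash
python3 w.py w2 0.12
```

```text
[0.64870157 0.06777241 0.07969788] 0.013449511287867892 [-1.42646938  1.75592026  6.07532293] 3.7
```

View pics/w2.png

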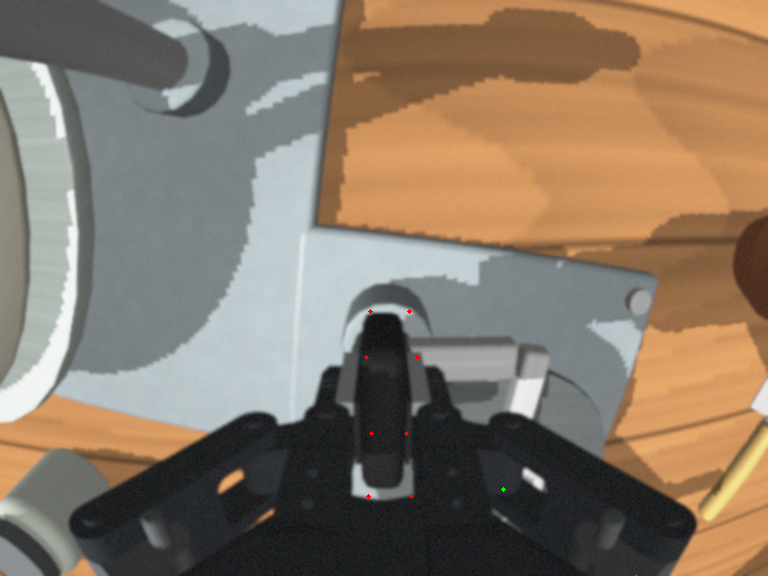

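>>> servo_tool(deltas=[[-1, 0, 0, 0, -0.06], [-1, 0, 0, 0, -0.06], [-1, 0, 0, 0, -0.06], [-1, 0, 0, 0, -0.06], [-1, 0, 0, 0, -0.06], [-1, 0, 0, 0, 0]])

```text
time_s: 4.35
tool_pos: [0.6485, 0.0689, 0.0797]
eef_rot: [[0.4, -0.917, 0.003], [-0.917, -0.4, 0.002], [-0.001, -0.004, -1.0]]
ft_force: [-1.3, 6.9, 8.0]
finger_gap: 0.013
```

>>> servo_tool(deltas=[[-1, 0, 0, 0, -0.07], [-1, 0, 0, 0, -0.07], [-1, 0, 0, 0, -0.07], [-1, 0, 0, 0, -0.07], [-1, 0, 0, 0, 0]])

```text
time_s: 4.85
tool_pos: [0.6479, 0.0697, 0.0797]
eef_rot: [[0.752, -0.659, 0.002], [-0.659, -0.752, 0.003], [-0.0, -0.004, -1.0]]
ft_force: [-3.4, 11.2, 8.6]
finger_gap: 0.0133
```

>>> servo_tool(deltas=[[-1, -0.004, -0.004, 0, -0.07], [-1, 0, 0, 0, -0.07], [-1, 0, 0, 0, -0.07], [-1, 0, 0, 0, -0.07], [-1, 0, 0, 0, 0]])

```text
time_s: 5.35
tool_pos: [0.647, 0.0704, 0.0797]
eef_rot: [[0.961, -0.276, 0.0], [-0.276, -0.961, 0.002], [-0.0, -0.002, -1.0]]
ft_force: [-5.3, 6.0, 11.5]
finger_gap: 0.013
```

```bash
python3 w.py w3 1.5; python3 -c "
from cell import env;s=env.observe();print(s['wrist_torque'],s['joints'])"
```

```text
[0.64698387 0.07036813 0.07967092] 0.013031710157741204 [-5.25397892  6.01946422 11.49793   ] 5.35
[1.04056736 1.03403714 0.05849723] [0.08929137 0.64859152 1.65023853 0.00220425 0.84231861 0.36940823]
```

View pics/w3.png

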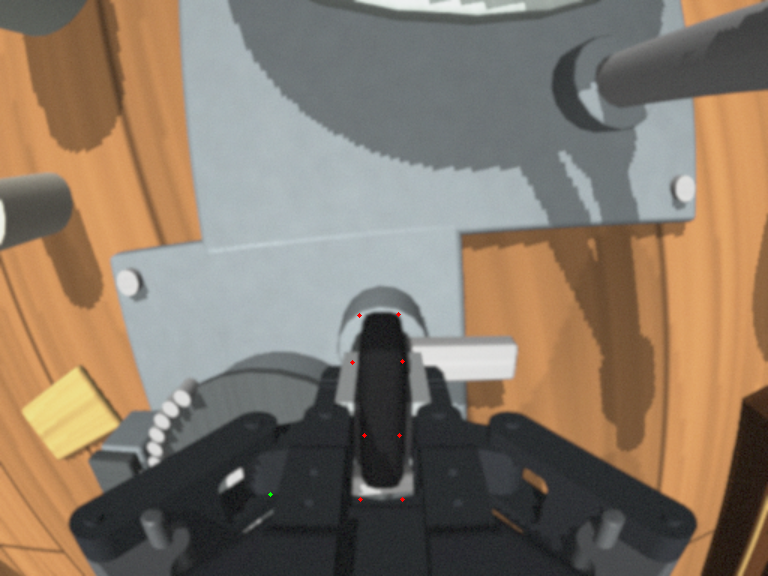

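>>> servo_tool(deltas=[[-1, 0, 0, 0, -0.025], [-1, 0, 0, 0, 0], [0.2, 0, 0, 0, 0], [0.2, 0, 0, 0, 0], [0.2, 0, 0, 0, 0], [0.2, 0, 0, 0, 0], [0.2, 0, 0, -0.1, 0], [0.2, 0, 0, -0.13, 0], [0.2, 0, 0, -0.13, 0], [0.2, 0, 0, -0.13, 0]])

```text
time_s: 6.4
tool_pos: [0.6469, 0.0688, 0.2256]
eef_rot: [[0.971, -0.241, -0.001], [-0.241, -0.971, -0.0], [-0.0, 0.0, -1.0]]
ft_force: [1.0, 0.2, 0.5]
finger_gap: 0.0512
```

```bash
python3 w.py w4 1.5
```

```text
[0.64694405 0.06882569 0.22564129] 0.05118407297004295 [0.96697352 0.22949226 0.51410312] 6.4
```

View pics/w4.png

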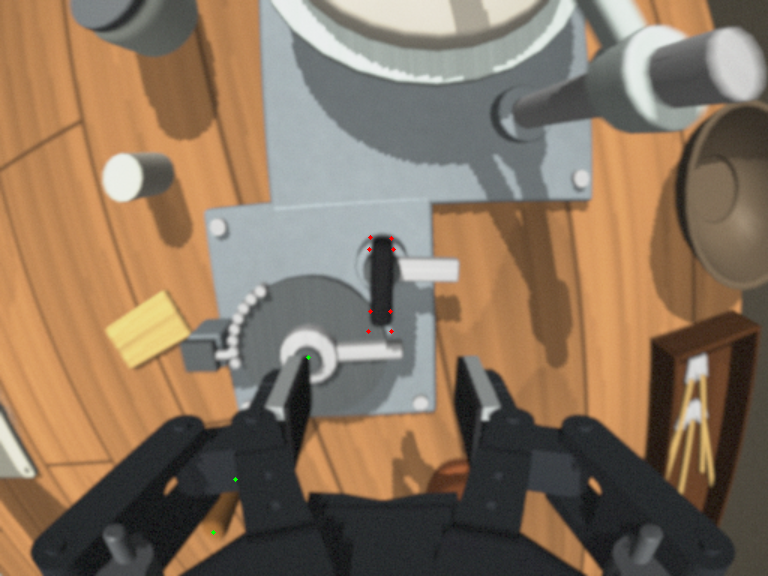

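>>> servo_tool(deltas=[[0.2, -0.0747, 0.1085, 0, 0], [0.2, -0.0747, 0.1085, 0, 0], [0.2, -0.0747, 0.1085, 0, 0], [0.2, -0.0747, 0.1085, 0, 0], [0.2, -0.0747, 0.1085, 0, 0], [0.2, -0.0747, 0.1085, 0, 0], [0.2, 0, 0, 0, 0.0883], [0.2, 0, 0, 0, 0.0883], [0.2, 0, 0, 0, 0.0883], [0.2, 0, 0, 0, 0.0883], [0.2, 0, 0, 0, 0]])

```text
time_s: 7.55
tool_pos: [0.4696, -0.0883, 0.2243]
eef_rot: [[0.697, -0.717, 0.0], [-0.717, -0.697, -0.0], [0.0, 0.0, -1.0]]
ft_force: [0.2, -0.9, 0.3]
finger_gap: 0.0511
```

```bash
python3 w.py w5 1.5
```

```text
[ 0.46956994 -0.08830401  0.2243093 ] 0.05108748929814795 [ 0.24086274 -0.91062565  0.25867231] 7.55
```

View pics/w5.png

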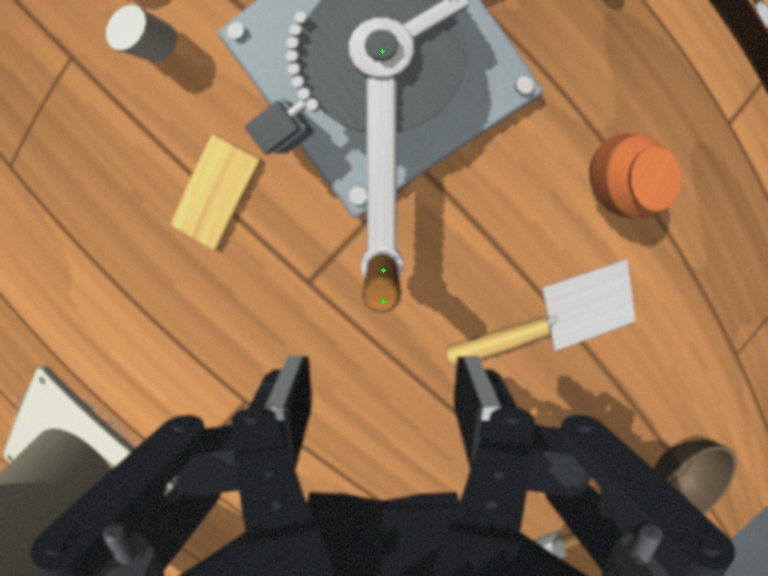

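>>> servo_tool(deltas=[[0.2, -0.003, -0.007, 0.12, 0], [0.2, 0, 0, 0.12, 0], [0.2, 0, 0, 0.12, 0], [0.2, 0, 0, 0.113, 0], [0.2, 0, 0, 0, 0], [-1, 0, 0, 0, 0], [-1, 0, 0, 0, 0], [-1, 0, 0, 0, 0], [-1, 0, 0, 0, 0], [-1, 0, 0, 0, 0]], newtons=40)

```text
time_s: 8.6
tool_pos: [0.4714, -0.086, 0.084]
eef_rot: [[0.698, -0.716, 0.002], [-0.716, -0.698, -0.0], [0.002, -0.002, -1.0]]
ft_force: [-1.4, 3.2, 8.3]
finger_gap: 0.0211
```

```bash
python3 w.py w6 1.5
```

```text
[ 0.47135035 -0.08597456  0.08400797] 0.02112802378032519 [-1.44856083  3.15114994  8.30781181] 8.6
```

View pics/w6.png

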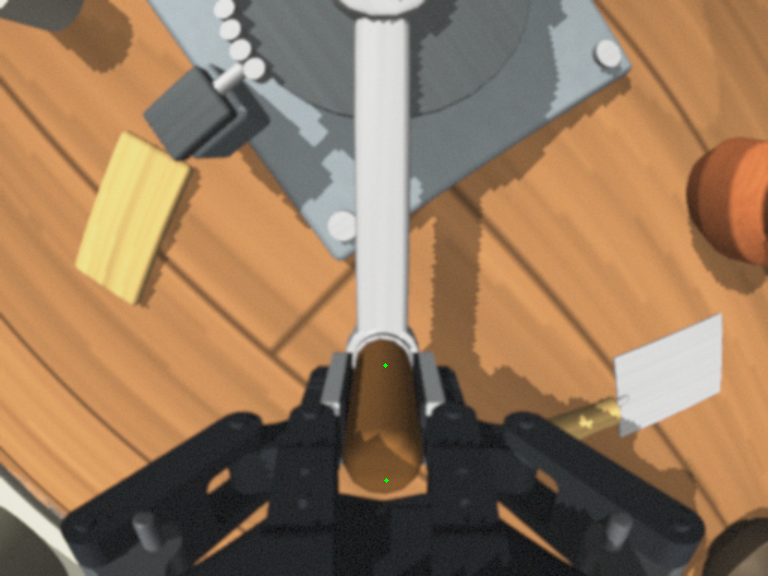

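>>> servo_tool(deltas=[[-1, 0.02, -0.0004, 0, -0.0255], [-1, 0.02, -0.0004, 0, -0.0255]])

```text
time_s: 8.85
tool_pos: [0.4794, -0.0938, 0.0839]
eef_rot: [[0.754, -0.656, 0.001], [-0.656, -0.754, 0.001], [0.0, -0.001, -1.0]]
ft_force: [-3.0, 6.2, 8.9]
finger_gap: 0.0211
```

```bash
cat > a.py <<'E'
import numpy as np
from cell import env
s=env.observe();pv=np.array([.5781,.0183]);h0=np.array([.4714,-.086])
v=s["tool_pos"][:2]-pv;v0=h0-pv
a=np.arctan2(v0[0]*v[1]-v0[1]*v[0],v0@v);r=np.hypot(*v);u=v/r;t=np.array([-u[1],u[0]]);f=s["ft_force"][:2]
R=s["eef_rot"];print("ang %.3f tcp r %.4f Ft %.1f Fr %.1f Fz %.1f toolphi %.3f t %.2f gap %.4f"%(a,r,f@t,f@u,s["ft_force"][2],np.arctan2(R[1,0],R[0,0]),s["time_s"],s["finger_gap"]))
E
python3 a.py
```

```text
ang 0.075 tcp r 0.1493 Ft -6.3 Fr -2.7 Fz 8.9 toolphi -0.716 t 8.85 gap 0.0211
```

>>> servo_tool(deltas=[[-1, 0.02, -0.0004, 0, -0.0255]])

```text
time_s: 8.95
tool_pos: [0.4843, -0.0978, 0.084]
eef_rot: [[0.78, -0.626, 0.001], [-0.626, -0.78, 0.0], [0.001, -0.001, -1.0]]
ft_force: [-1.6, 6.3, 9.4]
finger_gap: 0.0209
```

```bash
python3 a.py
```

```text
ang 0.117 tcp r 0.1493 Ft -5.2 Fr -3.9 Fz 9.4 toolphi -0.676 t 8.95 gap 0.0209
```

>>> servo_tool(deltas=[[-1, 0.02, -0.0004, 0, -0.0255]])

```text
time_s: 9.05
tool_pos: [0.4892, -0.1016, 0.084]
eef_rot: [[0.805, -0.594, 0.002], [-0.594, -0.805, 0.0], [0.001, -0.001, -1.0]]
ft_force: [-4.2, 8.5, 9.2]
finger_gap: 0.0208
```

```bash
python3 a.py
```

```text
ang 0.159 tcp r 0.1493 Ft -8.4 Fr -4.3 Fz 9.2 toolphi -0.636 t 9.05 gap 0.0208
```

>>> servo_tool(deltas=[[-1, 0.02, -0.0004, 0, -0.0255]])

```text
time_s: 9.15
tool_pos: [0.4934, -0.1047, 0.0839]
eef_rot: [[0.827, -0.562, 0.0], [-0.562, -0.827, 0.001], [-0.0, -0.001, -1.0]]
ft_force: [-3.9, 7.4, 11.3]
finger_gap: 0.0214
```

```bash
python3 a.py
```

```text
ang 0.194 tcp r 0.1493 Ft -7.4 Fr -3.8 Fz 11.3 toolphi -0.596 t 9.15 gap 0.0214
```

>>> servo_tool(deltas=[[-1, 0.02, -0.0004, 0, -0.0255]])

```text
time_s: 9.25
tool_pos: [0.4985, -0.108, 0.0839]
eef_rot: [[0.849, -0.528, 0.0], [-0.528, -0.849, 0.001], [-0.0, -0.001, -1.0]]
ft_force: [-3.5, 5.8, 10.3]
finger_gap: 0.0208
```

```bash
python3 a.py
```

```text
ang 0.235 tcp r 0.1493 Ft -6.1 Fr -3.1 Fz 10.3 toolphi -0.556 t 9.25 gap 0.0208
```

>>> servo_tool(deltas=[[-1, 0.02, -0.0004, 0, -0.0255]])

```text
time_s: 9.35
tool_pos: [0.5039, -0.1113, 0.084]
eef_rot: [[0.87, -0.493, 0.001], [-0.493, -0.87, 0.0], [0.0, -0.001, -1.0]]
ft_force: [-3.3, 5.0, 9.3]
finger_gap: 0.021
```

```bash
python3 a.py
```

```text
ang 0.277 tcp r 0.1493 Ft -5.4 Fr -2.7 Fz 9.3 toolphi -0.516 t 9.35 gap 0.0210
```

>>> servo_tool(deltas=[[-1, 0.01, -0.0001, 0, -0.0127]])

```text
time_s: 9.45
tool_pos: [0.507, -0.113, 0.084]
eef_rot: [[0.879, -0.476, 0.002], [-0.476, -0.879, 0.0], [0.001, -0.001, -1.0]]
ft_force: [-2.1, 5.5, 8.4]
finger_gap: 0.021
```

```bash
python3 a.py
```

```text
ang 0.300 tcp r 0.1493 Ft -4.5 Fr -3.9 Fz 8.4 toolphi -0.496 t 9.45 gap 0.0210
```

>>> servo_tool(deltas=[[-1, 0.01, -0.0001, 0, -0.0127]])

```text
time_s: 9.55
tool_pos: [0.5093, -0.1142, 0.084]
eef_rot: [[0.888, -0.459, 0.001], [-0.459, -0.888, 0.0], [0.001, -0.001, -1.0]]
ft_force: [-4.5, 7.9, 9.6]
finger_gap: 0.021
```

```bash
python3 a.py
```

```text
ang 0.318 tcp r 0.1493 Ft -7.6 Fr -4.9 Fz 9.6 toolphi -0.477 t 9.55 gap 0.0210
```

>>> servo_tool(deltas=[[-1, 0.01, -0.0001, 0, -0.0127]])

```text
time_s: 9.65
tool_pos: [0.5111, -0.1151, 0.0839]
eef_rot: [[0.897, -0.441, -0.001], [-0.441, -0.897, 0.001], [-0.001, -0.001, -1.0]]
ft_force: [-5.8, 7.3, 12.6]
finger_gap: 0.0206
```

```bash
python3 a.py
```

```text
ang 0.331 tcp r 0.1493 Ft -8.4 Fr -3.9 Fz 12.6 toolphi -0.457 t 9.65 gap 0.0206
```

>>> servo_tool(deltas=[[-1, 0.01, -0.0001, 0, -0.0127]])

```text
time_s: 9.75
tool_pos: [0.5137, -0.1164, 0.0839]
eef_rot: [[0.906, -0.423, -0.001], [-0.423, -0.906, 0.001], [-0.001, -0.001, -1.0]]
ft_force: [-5.7, 6.6, 10.9]
finger_gap: 0.021
```

```bash
python3 a.py
```

```text
ang 0.351 tcp r 0.1493 Ft -7.9 Fr -3.5 Fz 10.9 toolphi -0.437 t 9.75 gap 0.0210
```

>>> servo_tool(deltas=[[-1, 0.02, -0.0004, 0, -0.0255], [-1, 0.02, -0.0004, 0, -0.0255]])

```text
time_s: 9.95
tool_pos: [0.5251, -0.1212, 0.084]
eef_rot: [[0.937, -0.348, -0.0], [-0.348, -0.937, 0.001], [-0.0, -0.001, -1.0]]
ft_force: [-3.8, 5.7, 9.2]
finger_gap: 0.021
```

```bash
python3 a.py
```

```text
ang 0.434 tcp r 0.1492 Ft -5.6 Fr -4.0 Fz 9.2 toolphi -0.356 t 9.95 gap 0.0210
```

>>> servo_tool(deltas=[[-1, 0.01, -0.0001, 0, -0.0127]])

```text
time_s: 10.05
tool_pos: [0.5286, -0.1225, 0.084]
eef_rot: [[0.944, -0.33, 0.001], [-0.33, -0.944, 0.0], [0.001, -0.001, -1.0]]
ft_force: [-3.5, 5.6, 9.1]
finger_gap: 0.021
```

```bash
python3 a.py
```

```text
ang 0.459 tcp r 0.1493 Ft -5.1 Fr -4.1 Fz 9.1 toolphi -0.336 t 10.05 gap 0.0210
```

>>> servo_tool(deltas=[[-1, 0.01, -0.0001, 0, -0.0127]])

```text
time_s: 10.15
tool_pos: [0.5311, -0.1234, 0.0839]
eef_rot: [[0.95, -0.312, 0.0], [-0.312, -0.95, 0.001], [0.0, -0.001, -1.0]]
ft_force: [-4.7, 5.9, 9.2]
finger_gap: 0.0207
```

```bash
python3 a.py
```

```text
ang 0.477 tcp r 0.1492 Ft -6.3 Fr -4.1 Fz 9.2 toolphi -0.317 t 10.15 gap 0.0207
```

>>> servo_tool(deltas=[[-1, 0.01, -0.0001, 0, -0.0127]])

```text
time_s: 10.25
tool_pos: [0.5331, -0.124, 0.0839]
eef_rot: [[0.956, -0.293, -0.001], [-0.293, -0.956, 0.001], [-0.002, -0.001, -1.0]]
ft_force: [-6.5, 7.2, 12.9]
finger_gap: 0.0212
```

```bash
python3 a.py
```

```text
ang 0.490 tcp r 0.1492 Ft -8.4 Fr -4.9 Fz 12.9 toolphi -0.297 t 10.25 gap 0.0212
```

>>> servo_tool(deltas=[[-1, 0.01, -0.0001, 0, -0.0127]])

```text
time_s: 10.35
tool_pos: [0.5358, -0.1248, 0.0839]
eef_rot: [[0.962, -0.273, -0.002], [-0.273, -0.962, 0.001], [-0.002, -0.001, -1.0]]
ft_force: [-7.2, 6.1, 11.3]
finger_gap: 0.0212
```

```bash
python3 a.py
```

```text
ang 0.510 tcp r 0.1492 Ft -8.6 Fr -3.8 Fz 11.3 toolphi -0.277 t 10.35 gap 0.0212
```

Third click felt at about 0.48. Now the fourth, finely near 0.64.

>>> servo_tool(deltas=[[-1, 0.02, -0.0004, 0, -0.0255], [-1, 0.02, -0.0004, 0, -0.0255]])

```text
time_s: 10.55
tool_pos: [0.5479, -0.1278, 0.084]
eef_rot: [[0.981, -0.195, -0.001], [-0.195, -0.981, 0.001], [-0.001, -0.0, -1.0]]
ft_force: [-4.5, 5.3, 9.7]
finger_gap: 0.0212
```

```bash
python3 a.py
```

```text
ang 0.593 tcp r 0.1492 Ft -5.5 Fr -4.3 Fz 9.7 toolphi -0.196 t 10.55 gap 0.0212
```

>>> servo_tool(deltas=[[-1, 0.01, -0.0001, 0, -0.0127]])

```text
time_s: 10.65
tool_pos: [0.5515, -0.1285, 0.084]
eef_rot: [[0.985, -0.175, 0.0], [-0.175, -0.985, 0.0], [0.0, -0.0, -1.0]]
ft_force: [-4.2, 5.5, 9.2]
finger_gap: 0.021
```

```bash
python3 a.py
```

```text
ang 0.617 tcp r 0.1492 Ft -5.1 Fr -4.7 Fz 9.2 toolphi -0.176 t 10.65 gap 0.0210
```

>>> servo_tool(deltas=[[-1, 0.01, -0.0001, 0, -0.0127]])

```text
time_s: 10.75
tool_pos: [0.5542, -0.129, 0.084]
eef_rot: [[0.988, -0.156, -0.0], [-0.156, -0.988, 0.001], [-0.0, -0.001, -1.0]]
ft_force: [-6.6, 5.4, 10.0]
finger_gap: 0.0207
```

```bash
python3 a.py
```

```text
ang 0.636 tcp r 0.1492 Ft -7.4 Fr -4.3 Fz 10.0 toolphi -0.157 t 10.75 gap 0.0207
```

>>> servo_tool(deltas=[[-1, 0, 0, 0, 0], [-1, 0, 0, 0, 0], [-1, 0, 0, 0, 0], [-1, 0, 0, 0, 0], [-1, 0, 0, 0, 0]])

```text
time_s: 11.25
tool_pos: [0.554, -0.1289, 0.084]
eef_rot: [[0.988, -0.157, -0.0], [-0.157, -0.988, 0.001], [-0.0, -0.0, -1.0]]
ft_force: [-4.2, 4.3, 9.4]
finger_gap: 0.0212
```

```bash
python3 a.py; python3 - <<'E'
from cell import env
import cv2
a=env.get_image("top")["frame"][:,:,::-1];cv2.imwrite("pics/topend.png",cv2.resize(a[90:290,80:420],None,fx=2.3,fy=2.3))
E
python3 a.py
```

```text
ang 0.634 tcp r 0.1492 Ft -4.9 Fr -3.6 Fz 9.4 toolphi -0.158 t 11.25 gap 0.0212
ang 0.634 tcp r 0.1492 Ft -6.2 Fr -4.1 Fz 9.4 toolphi -0.158 t 11.30 gap 0.0210
```

View pics/topend.png

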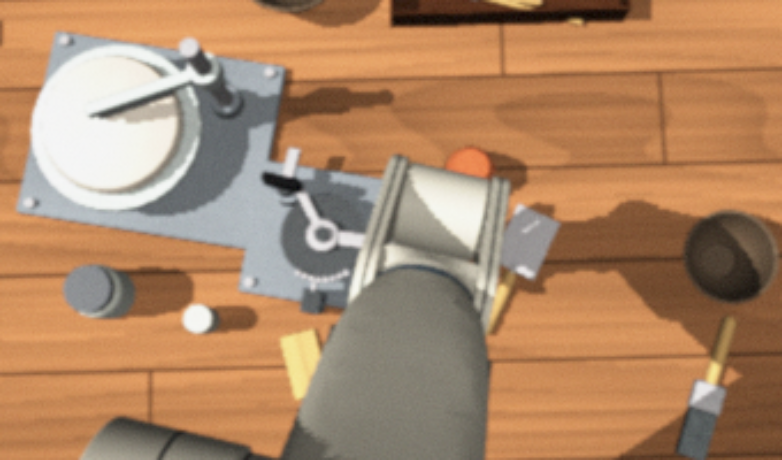

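The top view shows the lever swung about a ninth of a turn, the black wing (282,181) turned, and its dog clear of the lever's tail. The loose things are in place. The lever reads a steady 0.634, so I'm handing the job in.

```bash
python3 -c "
from cell import env
print(env.job_done())"; python3 a.py
```

```text
the job is handed in; nothing more can be done
None
the job is handed in; nothing more can be done
```

I turned the lock knob about 1.4 rad anticlockwise, to about its stop. The wrist and top pictures show its dog clear of the lever's tail. I then gripped the handle at 40 N and swung it along its arc, feeling the push jump at about 0.15, 0.315, 0.48 and 0.635 rad. I stopped on the fourth click and handed the job in still holding the handle, at about 11.3 s of the 61 s allowed.

**Last checks:** the lever angle, worked out from the tool position, stayed steady at 0.634 rad (click at 0.64). The spring pushed back on the handle with 5–6 N, and the fingers were 21 mm apart on it. In the top picture the loose things looked unmoved, though the arm partly hid the pot and the loop tool.

**Disagreements:** the first position estimate from the fixed cameras was about 2 mm off. I corrected it with the wrist camera before gripping the handle. I judged the knob's stop from the angle turned and the pictures, because no clear rise in torque showed it.

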